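# Feel the gap of a mould with a taper gauge

### The job

Take the taper gauge by its black grip out of the wooden tool block and slide its blade, upright, down into the gap between the two aluminium mould plates until it drags snugly between both: a firm drag of about 10 N of downward push, gently, never forced. Finish while still holding the gauge still at that depth; do not let go of it, and leave the other things on the bench where they are.

Things in the scene. Friction and masses are not known exactly. Their poses are not given: they have to be found in the camera images.
- gauge: taper gauge, 120 g, upright in the wooden block, blade down. Black grip 14 mm thick (its y) x 26 mm wide (its x) x 52 mm tall; origin at the middle of the grip, z up. Under the grip is a steel flange 36 (x) x 24 (y) x 6 mm, underside 32 mm below the origin, then the steel blade. Both sides are alike
- gauge_tip (a point): middle of the blade's tip edge, 102 mm below the middle of the grip. The blade is 70 mm long and 22 mm wide in x; its thickness in y grows evenly from 3 mm at the tip to 10 mm at the flange
- tool_block: fixed wooden block, 70 (x) x 80 (y) x 85 mm tall, origin at the middle of its underside; the flange of the gauge rests on its top and the blade hangs in a slot 27 (x) x 15 (y) mm through its centre; the slot's length is along the block's x
- mould: fixed two-plate mould: steel base 76 (x) x 120 (y) x 15 mm, and on it the fixed aluminium plate, 64 mm wide in x, 20 mm thick in y, top 95 mm above the bench, on the -y side of the gap. Origin at bench height under the gap; z up, y across the gap (towards the sprung plate)
- gap_mouth (a point): middle of the gap's open top, 95 mm above the bench, within 1 mm of its middle line; axes as the mould's. 8 mm chamfers make the mouth 21 mm wide; the narrow gap with parallel walls begins 87 mm above the bench and is 72 mm deep. Its width, 4.5 to 6.3 mm, differs from start to start: the blade touches both plates once its tip is 15 to 33 mm into it
- sprung_plate: the other aluminium plate, same size as the fixed one, on the +y side of the gap; origin at bench height under its inner face. Springs back it: it yields only along +y, from 2.4 N, then 1 mm per 8 N, at most 5 mm. Once touching, each mm deeper adds about 0.8 N of squeeze; the downward push is about 1 to 1.6 times the squeeze on one plate
- sample_block: bystander: sawn block of fused mottled plastic, 48 x 62 x 36 mm, behind the work; origin under its middle
- flap_disc: bystander: red-brown flat abrasive disc, diameter 115 mm, 14 mm thick, behind the work; origin under its middle
- tape_measure: bystander: yellow pocket tape measure lying flat, 65 x 84 x 35 mm, far left; origin under its middle
Mind the look-alikes: they are no part of the job. What is shaped like the mould but red is not meant.

How it is judged:
On the way, in this order (a step that is already met when the one before it is completed fails the run):
1. the gauge is gripped and lifted clear out of the tool block (height (world z) of gauge_tip above 0.09 m and contact force between the fingers and gauge above 2 N), for 0.1 s.
2. the held blade is snug between the two plates (contact force between gauge and sprung_plate above 2.5 N and contact force between gauge and mould above 2 N and contact force between the fingers and gauge above 2 N and z of gauge_tip in the frame of mould below 0.078 m), for 0.3 s.
At the end, for the whole second after the job is handed in: The gauge is still gripped and at rest (under 10 mm/s), within 0.15 rad of upright, its tip at least 9 mm below the start of the narrow gap and within 25 mm of its middle along the gap, pressing on the sprung plate with 2.5 to 18 N and on the fixed plate with over 2 N (all of step 2 and contact force between gauge and sprung_plate below 18 N and x of gauge_tip in the frame of mould between -0.025 and 0.025 m and y of gauge_tip in the frame of mould between -0.008 and 0.008 m and angle between gauge's own z axis and vertical below 0.15 rad and linear speed of gauge below 0.01 m/s); the arm keeps its last pose, push and grip.
It fails at once if the blade was forced (over 30 N on the sprung plate) (contact force between gauge and sprung_plate above 30 N).
It fails at once if a bystander was moved by more than 30 mm (distance of any of sample_block, flap_disc, tape_measure from where it was at the start of the episode above 0.03 m).
It also fails if it takes over 51 s, if anything falls off the work surface, if the arm or the gripper's body presses on something with over 40 N, if the wrist force passes 120 N, or if a joint passes its speed limit or range.

### The arm

A 6-joint arm with a two-finger parallel gripper is mounted at the origin on the work surface; the furniture and walls round the work are solid. World frame = base frame: x ahead of the robot, y to its left, z up, the work surface at z = 0. Lengths are in m, angles in rad, forces in N, time in s.
With the tool pointing down it reaches from about 0.275 to 0.875 m from the base axis. Payload 12.5 kg.
Tool frame: the origin (TCP) lies at the very end of the fingers, on their centre line; the grasp point (between the pads) lies 19 mm behind it; z points along the fingers, y is the line along which they close (so a half turn about z gives the same grasp; the last joint's range is limited). The gripper opens to 85 mm and grips with 20 to 120 N. Pads are 22 mm wide; open, the fingers measure 114 mm over their backs; the gripper's body (76 mm by 85 mm) begins 54 mm behind the grasp point. The pads swing forward as they close: fully open they stand 13 mm farther back than shut.
Start: joints at [-1.188, 0.351, 1.652, -0, 1.139, -0.085], TCP at [0.248, -0.491, 0.231] pointing down, gripper open.
Joint ranges: [-2.75, 2.75], [-0.79, 2.1], [0.01, 2.65], [-1.57, 4.71], [0.07, 3.14], [-2.87, 2.87]. Speed limits (rad/s): [2.22, 2.22, 2.79, 3.14, 3.14, 3.14].

### API

Orientations are given as a 3x3 rotation matrix whose columns are the frame's x, y, z axes.
In Python, from bench import manip gives the robot as it stands. Calls block until the motion is done:
- manip.move_ptp(position, orientation): joint-space move of the TCP to a pose.
- manip.move_l(position, attitude=None, max_speed=0.15): straight line of the TCP; attitude=None keeps the orientation; max_speed is the mean speed in m/s.
- manip.move_j(angles): joint-space move.
- manip.set_gripper(opening, effort=None): opening from 0.0 (shut) to 1.0 (fully open); effort is the grip in N (None keeps the last); returns when the fingers have stopped.
- manip.dwell(seconds).
- manip.inverse_kinematics(position, orientation): joint angles nearest the present ones, or None.
- manip.grab_frame(name): name is "scene" or "top"; returns (picture, depth): 420x560x3 uint8, red, green, blue; 420x560 float32, m along the optical axis (not along the pixel's ray), 0 where there is no reading.
- manip.get_calibration(name): a dict with "camera_matrix" (3x3 intrinsics, pixels), "R" (3x3) and "t" (3): a world point X has camera coordinates R X + t. Camera axes: x right, y down, z forward; pixel columns grow to the right and rows downward; lengths in m; the calibration is good to about 2 mm. A picture is of the moment at which its call begins. get_calibration takes no time and is no camera call.
A pose or a line that the arm cannot do raises manip.Unreachable and nothing moves.
- manip.sign_off(): hands the job in; it is judged then, once.
Trained networks look in the newest picture that a camera, given by its name, has taken for a name from the list of things; names that differ only in an ending like _2 or _b are one class to them, and where a whole thing is asked for, a point or a joint stands for the part that bears it (a point fixed in the world has none). Each returns a list of dicts, best first, with "confidence" (0 to 1); they miss things now and then, are a little off and sometimes report something else, mostly with a low value. They report only what shows in the picture. A call takes as long as a camera call. They do not tell look-alikes from the thing itself.
- manip.look_for(camera, name): "at" ([x, y, z] in m, in world coordinates, good to about 4 mm: the middle of the surface that is visible of it).
Readings, each from a call of its own:
- manip.current_time(): time.
- manip.current_qpos(): joint angles.
- manip.current_joint_vel(): joint speeds.
- manip.current_joint_torque(): joint torques, N m.
- manip.current_ee_pos(): TCP position.
- manip.current_tcp_rot(): TCP orientation.
- manip.current_force(): force on the tool from outside, world axes, zero at the start.
- manip.current_ft_torque(): the same for the moment, N m.
- manip.current_grip_width(): opening from 0.0 (shut) to 1.0 (fully open).
- manip.current_grip_force(): force on a finger pad.
Only numpy, scipy, OpenCV 4.12 (cv2) and the standard library are available. Lean on these libraries where they do the work, as an engineer would, in place of code of your own. Each camera call takes 0.05 s, during which the arm holds its last target. There are 200 camera calls.

## Working session

There is one attempt and no reset: what is moved stays moved. The work goes in short steps, each a Python script; the robot and the scene stay as the last script left them, time stands still between calls to the robot, and variables do not carry over. Pictures are saved under pics/ and viewed, at most 10 in all, crops included, and the job is handed in when it is done.

```bash
mkdir -p pics; cat > h.py <<'E'
import numpy as np, cv2
from bench import manip
def cloud(cam):
    im,d=manip.grab_frame(cam); c=manip.get_calibration(cam)
    K,R,t=[np.array(c[k]) for k in("camera_matrix","R","t")]
    v,u=np.mgrid[:d.shape[0],:d.shape[1]]
    P=np.stack([(u-K[0,2])/K[0,0]*d,(v-K[1,2])/K[1,1]*d,d],-1)
    W=(P-t)@R; W[d==0]=np.nan
    return im,d,W
def pix(cam,X):
    c=manip.get_calibration(cam); p=np.array(c["camera_matrix"])@(np.array(c["R"])@X+c["t"]); return (p[:2]/p[2]).round()
E
python3 - <<'E'
from h import *
for cam in("scene","top"):
    im,d,W=cloud(cam); cv2.imwrite(f"pics/{cam}0.png",im[:,:,::-1]); np.savez(f"{cam}0.npz",im=im,W=W)
    for n in("gauge","tool_block","mould","gap_mouth","sprung_plate"):
        for r in manip.look_for(cam,n)[:3]: print(cam,n,round(r["confidence"],2),np.round(r["at"],3),pix(cam,r["at"]))
print(manip.current_time(),manip.current_tcp_rot().__repr__())
E
```

```text
scene gauge 0.53 [0.523 0.107 0.117] [262. 212.]
scene tool_block 0.64 [0.506 0.121 0.053] [259. 240.]
scene mould 0.86 [0.326 0.192 0.02 ] [268. 308.]
scene gap_mouth 0.93 [0.326 0.19  0.014] [269. 310.]
scene gap_mouth 0.72 [0.527 0.102 0.117] [263. 211.]
top gauge 0.54 [0.523 0.103 0.119] [276. 211.]
top tool_block 0.67 [0.527 0.096 0.088] [280. 211.]
top mould 0.93 [ 0.457 -0.182  0.069] [400. 246.]
top mould 0.89 [0.337 0.199 0.014] [235. 294.]
top gap_mouth 0.91 [ 0.454 -0.185  0.066] [401. 247.]
top gap_mouth 0.65 [0.329 0.192 0.01 ] [237. 297.]
top gap_mouth 0.2 [0.531 0.1   0.118] [278. 207.]
top sprung_plate 0.95 [ 0.456 -0.162  0.09 ] [394. 245.]
0.6 array([[ 8.92553789e-01,  4.50940941e-01, -2.13373479e-05],
       [ 4.50940942e-01, -8.92553789e-01,  1.71315703e-05],
       [-1.13194043e-05, -2.49127317e-05, -1.00000000e+00]])
```

View pics/scene0.png

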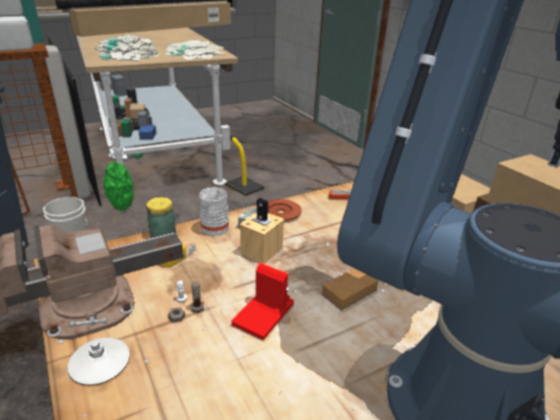

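View pics/top0.png

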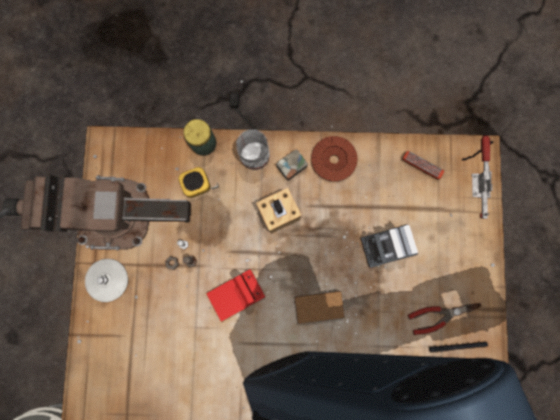

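The scene shows a red mould-like piece at top (237,297), which is the look-alike. The aluminium two-plate mould is at top (390,245), and it fits the description: bare metal with two plates. The gauge, with its black grip, stands in the wooden block at top (277,209). I'll confirm with one enlarged crop and fit the geometry.

```bash
python3 - <<'E'
from h import *
z=np.load("top0.npz"); im,W=z["im"],z["W"]
a=cv2.resize(im[215:275,350:430],(400,300),interpolation=cv2.INTER_CUBIC);b=cv2.resize(im[180:240,240:320],(400,300),interpolation=cv2.INTER_CUBIC)
cv2.imwrite("pics/crop.png",np.hstack([a,b])[:,:,::-1])
def rects(u0,u1,v0,v1,zl,zh):
    m=np.zeros(W.shape[:2],np.uint8); m[v0:v1,u0:u1]=((W[v0:v1,u0:u1,2]>zl)&(W[v0:v1,u0:u1,2]<zh))
    n,l=cv2.connectedComponents(m)
    for i in range(1,n):
        p=W[l==i]
        if len(p)>8:
            r=cv2.minAreaRect((p[:,:2]*1000).astype(np.float32)); print(len(p),np.round(r[0],1),np.round(r[1],1),round(r[2],1),np.median(p[:,2]).round(4))
print("mould");rects(350,430,215,275,.085,.11)
print("base");rects(350,430,215,275,.009,.025)
print("mouldall");rects(350,430,215,275,.009,.11)
print("block");rects(240,320,180,240,.075,.097)
print("gauge");rects(240,320,180,240,.125,.17)
E
```

```text
mould
296 [ 468.3 -192.2] [63.6 21.3] 17.6 0.0947
261 [ 461.  -167.6] [63.5 21. ] 17.3 0.0951
16 [ 455.7 -126.2] [ 9.2 13. ] 78.3 0.086
11 [ 440.5 -133.6] [8.5 7.3] 18.3 0.0864
base
18 [ 505.7 -188.3] [ 2.8 40.4] 16.4 0.0156
330 [ 460.6 -165.8] [ 75.9 120.7] 16.7 0.0174
64 [ 457.2 -153.9] [32.2 11.3] 18.3 0.0166
mouldall
1590 [ 460.6 -165.8] [ 76.2 120.4] 17.0 0.0754
block
936 [532.3 100.7] [70.9 80.2] 27.1 0.0867
gauge
86 [532.1 101.2] [26.5 14. ] 25.7 0.1438
```

View pics/crop.png

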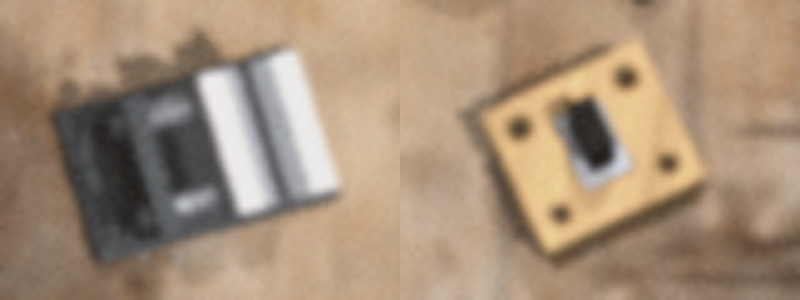

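Crop: on the left, two bright aluminium plates on a steel base, with the gap between them at about crop (265,130), so this is the mould. On the right, the black grip on its steel flange is in the wooden block at about (595,135). Next I'll grasp and lift.

```bash
cat >> h.py <<'E'
def ori(deg,s=1):
    a=np.radians(deg); y=s*np.array([-np.sin(a),np.cos(a),0]); z=np.array([0,0,-1.]); return np.c_[np.cross(y,z),y,z]
E
python3 - <<'E'
from h import *
G=np.array([.532,.101]); M=np.array([.4647,-.1799])
best=None
for s in(1,-1):
    q1=manip.inverse_kinematics([*G,.25],ori(26.8,s)); q2=manip.inverse_kinematics([*M,.25],ori(17.3,s))
    print(s,None if q1 is None else np.round(q1,2),None if q2 is None else np.round(q2,2))
    if q1 is not None and q2 is not None:
        c=max(abs(q1[5]),abs(q2[5]))
        if best is None or c<best[0]: best=(c,s)
s=best[1]; print("s",s)
manip.move_ptp([*G,.21],ori(26.8,s))
manip.set_gripper(.6,60)
manip.move_l([*G,.099],max_speed=.1)
print(manip.current_time(),manip.current_force())
manip.set_gripper(0,70)
print(manip.current_time(),manip.current_force(),manip.current_grip_force(),manip.current_grip_width(),manip.current_ft_torque())
im,_,W=cloud("scene"); cv2.imwrite("pics/grasp.png",cv2.resize(im[130:290,170:380],(630,480))[:,:,::-1])
E
```

```text
1 [ 0.1   0.32  1.65 -0.    1.17 -1.94] [-0.46  0.24  1.76 -0.    1.15 -2.34]
-1 [ 0.1   0.32  1.65 -0.    1.17  1.2 ] [-0.46  0.24  1.76 -0.    1.15  0.81]
s -1
4.6333 [0.26689083 0.17890219 0.1498017 ]
5.0583 [-0.61214567 -0.21885594  4.96058079] 68.24524641036987 0.15204144013659354 [0.00189872 0.17964996 0.00278208]
```

View pics/grasp.png

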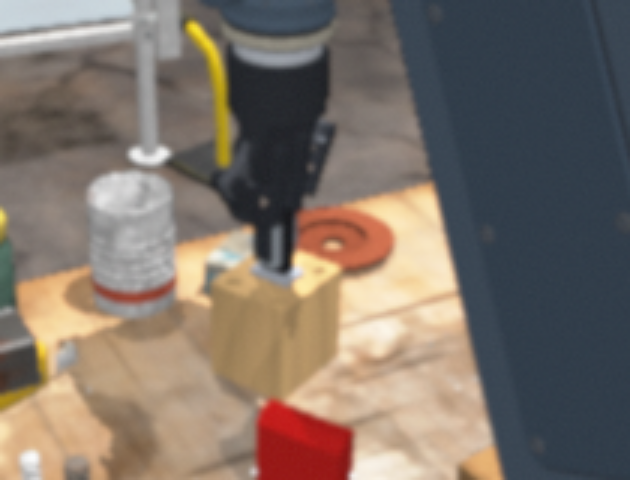

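Pad force is 68 N at a 13 mm opening and the fingers sit on the black grip at (275,245), so the grasp is good. Next: lift and carry to above the mouth.

```bash
python3 - <<'E'
from h import *
G=np.array([.532,.101]); M=np.array([.4647,-.1799])
manip.move_l([*G,.235],max_speed=.12); manip.dwell(.15)
print(manip.current_time(),manip.current_force(),manip.current_grip_force())
manip.move_ptp([*M,.235],ori(17.3,-1))
manip.move_l([*M,.19],max_speed=.1); manip.dwell(.2)
print(manip.current_time(),manip.current_force(),manip.current_ft_torque(),manip.current_grip_force(),manip.current_ee_pos())
for c in("top","scene"):
    im,_,W=cloud(c); cv2.imwrite(f"pics/m_{c}.png",im[:,:,::-1]); np.savez(f"m_{c}.npz",im=im,W=W)
    print(c,[(round(r["confidence"],2),np.round(r["at"],3),pix(c,r["at"])) for r in manip.look_for(c,"gauge")[:2]])
a=cv2.imread("pics/m_top.png")[190:290,330:470];b=cv2.imread("pics/m_scene.png")[130:330,230:480]
cv2.imwrite("pics/m.png",np.hstack([cv2.resize(a,(400,286)),cv2.resize(b,(358,286))]))
E
```

```text
6.5417 [ 0.25601719 -0.14109623 -1.86528416] 68.0518126487732
8.4583 [-0.29517913  0.12070603 -1.29889315] [ 0.03800152 -0.03376897 -0.01369796] 68.05156230926514 [ 0.46502593 -0.17999316  0.19061532]
top []
scene []
```

View pics/m.png

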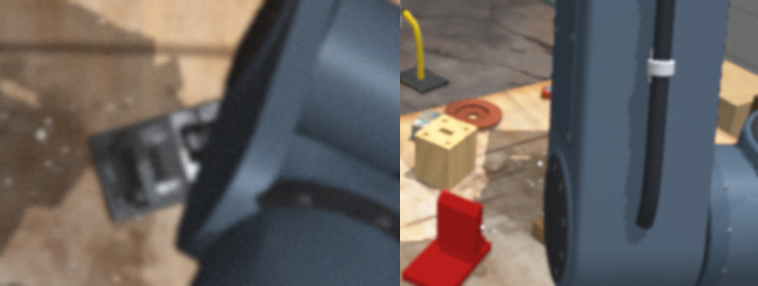

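The block in the scene view (right half, about (445,140)) is empty, so the gauge is lifted. The arm hides the mouth from both cameras, so I'll go in by force: small steps down, with lateral force correcting y.

```bash
cat > ins.py <<'E'
from h import *
a=np.radians(17.3); Y=np.array([-np.sin(a),np.cos(a),0]); X=np.array([np.cos(a),np.sin(a),0])
def rd(n=5):
    f=[]
    for _ in range(n): manip.dwell(.02); f.append(manip.current_force())
    f=np.mean(f,0); return np.array([f@X,f@Y,f[2]])
def go(oy,z,sp=.03): manip.move_l(np.array([.4647,-.1799,z])+oy*Y,max_speed=sp)
E
python3 - <<'E'
from ins import *
b=rd(15); print("base",b,manip.current_time())
z,oy=.19,0.
go(oy,.182)
z=.182
while z>.128 and manip.current_time()<26:
    f=rd()-b
    print(round(manip.current_time(),2),round(z*1e3,2),round(oy*1e3,2),f.round(1))
    if f[2]>9: break
    if abs(f[1])>1.0:
        oy+=np.clip(f[1]*.00006,-.0006,.0006)
        if abs(f[1])>4: go(oy,z); continue
    if f[2]>6 and z>.160: print("early"); break
    z-=.001 if (z<.158 or f[2]>1) else .0015
    go(oy,z)
E
```

```text
base [ 0.16903408  0.05096229 -0.97759902] 8.9083
9.41 182.0 0.0 [ 0.1 -0.2  0.2]
9.74 180.5 0.0 [-0.6 -0.1  0.2]
10.07 179.0 0.0 [-0.3  0.1  0.1]
10.41 177.5 0.0 [-0.1 -0.1  0. ]
10.74 176.0 0.0 [-0.5 -0.1  0.1]
11.07 174.5 0.0 [-0.1  0.3 -0.2]
11.41 173.0 0.0 [-0.1 -0.1  0.3]
11.74 171.5 0.0 [-0.4 -0.5 -0. ]
12.07 170.0 0.0 [-0.2 -0.1 -0.1]
12.41 168.5 0.0 [-0.2  0.3  0.4]
12.74 167.0 0.0 [-0.3 -0.3  0.2]
13.07 165.5 0.0 [-0.2 -0.  -0.2]
13.41 164.0 0.0 [-0.2 -0.3 -0.2]
13.74 162.5 0.0 [ 0.2  0.1 -0.3]
14.07 161.0 0.0 [-0.2 -0.3 -0.1]
14.41 159.5 0.0 [ 0.1 -0.   0.2]
14.74 158.0 0.0 [-0.3 -0.2  0.1]
15.07 157.0 0.0 [-0.5  0.5 -0.1]
15.41 156.0 0.0 [ 0.2 -0.2  0.1]
15.74 155.0 0.0 [-0.1  0.2 -0.1]
16.07 154.0 0.0 [-0.6  0.2  0.2]
16.41 153.0 0.0 [-0.2 -0.1 -0.3]
16.74 152.0 0.0 [-0.  -0.9 -0.2]
17.07 151.0 0.0 [ 0.  -0.6 -0.6]
17.41 150.0 0.0 [ 0.1 -1.1 -0.1]
17.74 149.0 -0.06 [-0.2 -1.2 -0.8]
18.07 148.0 -0.14 [ 0.4 -1.3 -0.7]
18.41 147.0 -0.22 [ 0.1 -1.2 -0.4]
18.74 146.0 -0.29 [-0.2 -1.7 -0.2]
19.07 145.0 -0.39 [ 0.2 -0.9 -0.9]
19.41 144.0 -0.39 [ 0.5 -0.7 -0.8]
19.74 143.0 -0.39 [ 0.2 -0.3  0.4]
20.07 142.0 -0.39 [0.6 0.4 1.4]
20.41 141.0 -0.39 [0.4 0.7 2.7]
20.74 140.0 -0.39 [0.1 1.  3.6]
21.07 139.0 -0.33 [0.7 1.3 4. ]
21.41 138.0 -0.25 [0.6 1.1 4.3]
21.74 137.0 -0.18 [0.7 1.3 5.3]
22.07 136.0 -0.1 [0.8 1.2 5.9]
22.41 135.0 -0.03 [0.5 1.3 6.4]
22.74 134.0 0.04 [0.4 1.1 6.9]
23.07 133.0 0.11 [0.3 1.7 8. ]
23.41 132.0 0.21 [0.4 0.8 7.7]
23.74 131.0 0.21 [0.1 1.4 8.8]
24.07 130.0 0.29 [0.4 2.  9.8]
```

```bash
python3 - <<'E'
from ins import *
manip.dwell(.8); print(rd(15)-[.17,.05,-.98],manip.current_grip_force(),manip.current_grip_width(),manip.current_ee_pos(),np.abs(manip.current_joint_vel()).max(),manip.current_time())
manip.sign_off()
E
```

```text
[ 0.19920519  1.63250029 10.01897899] 69.76573705673218 0.15491134676936108 [ 0.46491866 -0.17973271  0.13042698] 0.0016214891029598607 25.125
the job is handed in; nothing more can be done
```

The job is handed in: the gauge is still gripped (70 N) and held still in the gap of the aluminium mould at a steady 10.0 N downward drag, at 25 s of the 51 s limit; I have no verdict from the judging.

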